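# Set the straightedge to two sprung noses and weigh it down

## Robot

A 6-joint arm with a two-finger parallel gripper is mounted at the origin on the work surface. World frame = base frame: x ahead of the robot, y to its left, z up, the work surface at z = 0. Lengths are in m, angles in rad, forces in N, time in s.
With the tool pointing down it reaches from about 0.35 to 1 m from the base axis. Payload 7.1 kg.
Tool frame: the origin (TCP) lies between the finger pads; the fingertips stand 22 mm ahead of it and the grasp point (between the pads) lies 3 mm ahead of it; x points along the fingers, y is the direction in which the jaws open and shut, and the axes are right-handed (so a half turn about x gives the same grasp; the last joint's range is limited). The gripper opens to 85 mm and grips with 20 to 120 N. Pads are 22 mm wide; open, the fingers measure 114 mm over their backs; the gripper's body (76 mm by 85 mm) begins 54 mm behind the grasp point. The pads swing forward as they close: fully open they stand 13 mm farther back than shut.
Start: joints at [1.177, 0.423, 1.63, -0, 1.089, -0.019], TCP at [0.229, 0.582, 0.253] pointing down, gripper open.
Joint ranges: [-3, 3], [-0.9, 2.11], [0.09, 2.58], [-1.31, 4.45], [0.11, 2.69], [-2.54, 2.54]. Speed limits (rad/s): [2.39, 2.39, 3.01, 3.14, 3.14, 3.14].

## Interface

Orientations are given as a rotation vector (axis times angle).
In Python, from rig import manip gives the robot as it stands. The module is installed in compiled form; this text tells all that it offers. Calls block until the motion is done:
- manip.move_to(position, orientation): joint-space move of the TCP to a pose.
- manip.servo_line(position, orientation=None, rate=0.15): straight line of the TCP; orientation=None keeps the orientation; rate is the mean speed in m/s.
- manip.set_joints(angles): joint-space move.
- manip.command_gripper(opening, f_grip=None): finger opening in m; f_grip is the grip in N (None keeps the last); returns when the fingers have stopped.
- manip.hold(seconds).
- manip.solve_ik(position, orientation): joint angles nearest the present ones, or None.
- manip.camera(name): name is "scene" or "top"; returns a dict with "image" (480x640x3 uint8, red, green, blue), "fx", "fy", "cx", "cy" (pixels), "cam_to_world" (4x4, takes a point from camera to world coordinates). Camera axes: x right, y down, z forward; pixel columns grow to the right and rows downward; lengths in m; the calibration is good to about 2 mm. A picture is of the moment at which its call begins. There is no depth.
A pose or a line that the arm cannot do raises manip.IKError and nothing moves.
- manip.sign_off(): hands the job in, once; it reports no verdict.
Readings, each from a call of its own:
- manip.get_time(): time.
- manip.get_joint_positions(): joint angles.
- manip.get_joint_vel(): joint speeds.
- manip.get_tau(): joint torques, N m.
- manip.get_position(): TCP position.
- manip.get_ee_rot(): TCP orientation.
- manip.get_contact_force(): force on the tool from outside, world axes, zero at the start.
- manip.get_torque(): the same for the moment, N m.
- manip.get_width(): finger opening in m.
Only numpy, scipy, OpenCV 4.12 (cv2) and the standard library are available. Lean on these libraries where they do the work, as an engineer would, in place of code of your own. Each camera call takes 0.05 s, during which the arm holds its last target.

## Task

Slide the straightedge by its knob across the ruling board, without lifting it, until its long edge rests against the two sprung noses of the crossbar at once, pressing gently so that both noses give a little but neither is pushed in hard. Let it go there, still touching both noses, and then set the steel weight gently upright on the flat of the straightedge, to one side of the knob, to hold it for scoring the glass plate. Leave the other things on the bench and the board alone.

Things in the scene. Friction and masses are not known exactly. Their poses are not given: they have to be found in the camera images.
- board: White laminate board, 280 (x) x 300 (y) x 12 mm, fixed; a glass plate let in flush. Origin: centre of its underside, on the bench; +x away from the robot, from the straightedge to the crossbar; z up. A low aluminium crossbar (240 mm along y, 25 deep, 12 high) is clamped on its far half; two 7 mm steel pins stick out of it towards the straightedge, 90 mm to either side of its middle.
- board_mid (a point): Point on the board's top where the middle between the two nose tips would be at the crossbar's mid setting (39 mm in +x from the board's centre). The true setting is NOT measured: the middle lies anywhere up to 20 mm nearer or farther in x and 5 mm sideways, the crossbar turned by up to 0.07 rad. Find it by feel.
- nose_guide (a point): A point 5.5 mm above board_mid: the height of the centres of the pins' noses (steel balls of 10 mm diameter). Each nose is sprung and gives about 1 mm per 3 N, up to 6 mm: 2 to 5 N on each is a gentle press, above 6.5 N on one is too hard. The crossbar itself does not move.
- straightedge: Loose aluminium bar 45 (x) x 260 (y) x 8 mm thick, about 0.3 kg, smooth (friction 0.3 or so), flat on the board. Origin: centre of its underside; y along its length; its +x long edge (22.5 mm from the origin) goes against the noses. It starts about 20 to 120 mm short of them, turned up to 0.15 rad from the board, within 20 mm of its middle in y.
- straightedge_knob (a point): Axis of the upright round black knob at the bar's middle (22 mm diameter, from 14 to 48 mm above the bar's underside, on a thinner neck), at 34 mm, the middle of the height to grip. Axes as the bar's. Held loosely between the fingers it is free to turn, so the bar lines itself up when pushed against both noses.
- weight: Loose plain steel hold-down weight, about 0.4 kg, standing on the bench to the left or right of the board (it changes places with the amber jar): foot 36 mm in diameter and 38 mm high, then a 14 mm neck, then a round head 20 mm in diameter from 45 to 74 mm. Origin: centre of its underside, z up.
- weight_grip (a point): Axis of the weight's head, 60 mm above its underside: the middle of the height to grip.
- jar: Bystander: amber glass jar, 44 mm in diameter, 60 mm high, beside the board on the side opposite to the weight. Origin under its centre.
- cutter: Bystander: glass cutter with a wooden handle, about 115 mm long, 11 mm thick, lying on the bench right of the board. Origin under it.
- bottle: Bystander: amber bottle, 72 mm in diameter, 150 mm high, beside the board's far corner to the left. Origin under its centre.
- beaker: Bystander: glass beaker, 70 mm in diameter, 90 mm high, beside the board's far corner to the right. Origin under its centre.
- tube_rack: Bystander: white rack, 60 x 140 mm, about 100 mm high with its tubes, behind the board. Origin under its centre.
- flask: Bystander: conical flask, 72 mm in diameter, 97 mm high, left of the board. Origin under its centre.
- dish: Bystander: glass dish, 90 mm in diameter, 16 mm high, right of the board. Origin under its centre.
There are look-alikes about, which are no part of the job. Leave any red look-alike of the weight alone.

How it is judged:
By the outcome, as a careful person would: the job done as asked, in the order asked, and still so for the second after the job is handed in, with the robot touching nothing.
It also fails if it takes over 72 s, if anything falls off the work surface, if the arm or the gripper's body presses on something with over 40 N, if the wrist force passes 120 N, or if a joint passes its speed limit or range.

## Working session

There is one attempt and no reset: what is moved stays moved. The work goes in short steps, each a Python script; the robot and the scene stay as the last script left them, time stands still between calls to the robot, and variables do not carry over. Pictures are saved under pics/ and viewed, and the job is handed in when it is done.

```bash
mkdir -p pics; python3 - <<'E'
from rig import manip
import cv2,pickle,numpy as np
d={}
for n in ("scene","top"):
    c=manip.camera(n); d[n]=c
    cv2.imwrite(f"pics/{n}0.png",c["image"][:,:,::-1])
    print(n,c["fx"],c["fy"],c["cx"],c["cy"]);print(np.round(c["cam_to_world"],4))
pickle.dump(d,open("c0.pkl","wb"))
print(manip.get_time(),manip.get_ee_rot(),manip.get_contact_force())
E
```

```text
scene 467.4131487775159 467.4131487775159 320.28657427194446 245.56799201549518
[[ 0.6057  0.6773 -0.4176  1.0078]
 [ 0.7957 -0.5196  0.3113 -0.3158]
 [-0.0061 -0.5208 -0.8537  0.9414]
 [ 0.      0.      0.      1.    ]]
top 451.71577837768496 451.71577837768496 316.1847840074883 242.2100213276253
[[-0.008  -0.9778  0.2093  0.4253]
 [-1.      0.0085  0.0015 -0.006 ]
 [-0.0033 -0.2093 -0.9778  1.0026]
 [ 0.      0.      0.      1.    ]]
0.1 [ 0.29295694  1.55106591 -0.29516364] [-0.12585799 -0.9211624   0.02767661]
```

View pics/top0.png

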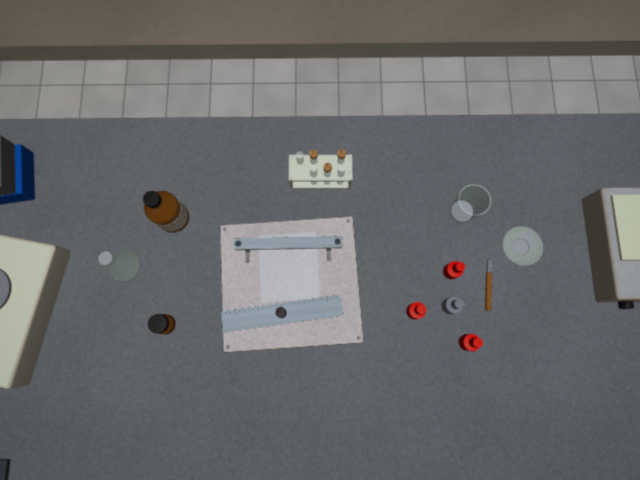

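View pics/scene0.png

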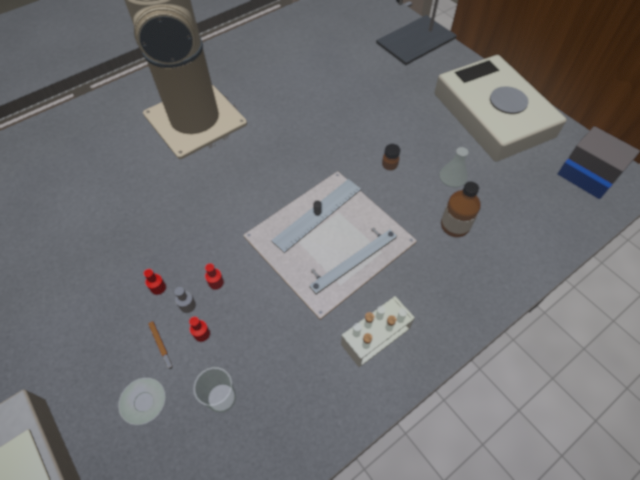

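The top view shows the board at about (222–360, 218–350), the bar's knob at (281,313), and the noses at about (248,258) and (320,257). The grey weight is at (454,304), with three red look-alikes around it. I'll zoom in to measure.

```bash
python3 - <<'E'
import cv2,pickle
d=pickle.load(open("c0.pkl","rb"))
t=d["top"]["image"][:,:,::-1]; s=d["scene"]["image"][:,:,::-1]
cv2.imwrite("pics/top0b.png",cv2.resize(t[210:360,215:370],None,fx=5,fy=4,interpolation=2)[:600,:775])
a=cv2.resize(t[250:360,400:510],None,fx=3.6,fy=3.6,interpolation=2); b=cv2.resize(s[250:350,140:240],(396,396),interpolation=2)
cv2.imwrite("pics/w0.png",cv2.hconcat([a,b]))
cv2.imwrite("pics/s0b.png",cv2.resize(s[165:325,235:425],None,fx=4,fy=3.7,interpolation=2))
E
```

```text
(no output)
```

View pics/top0b.png

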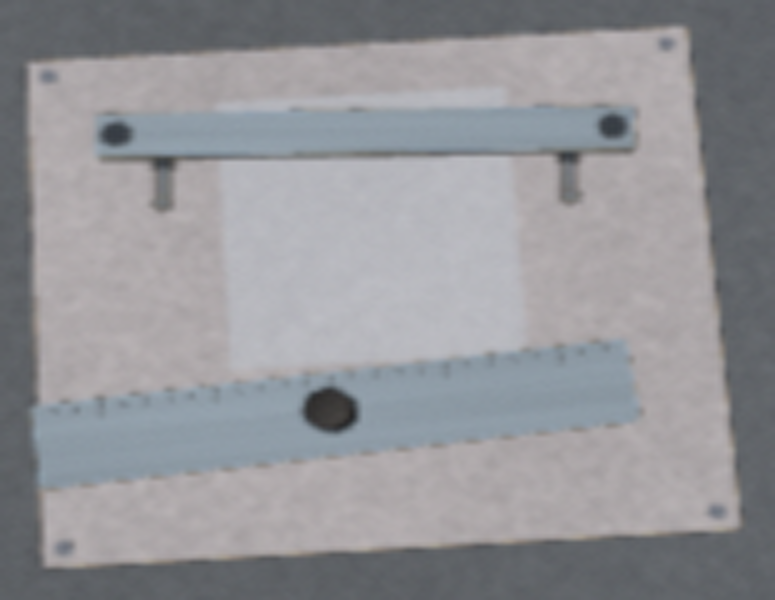

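View pics/w0.png

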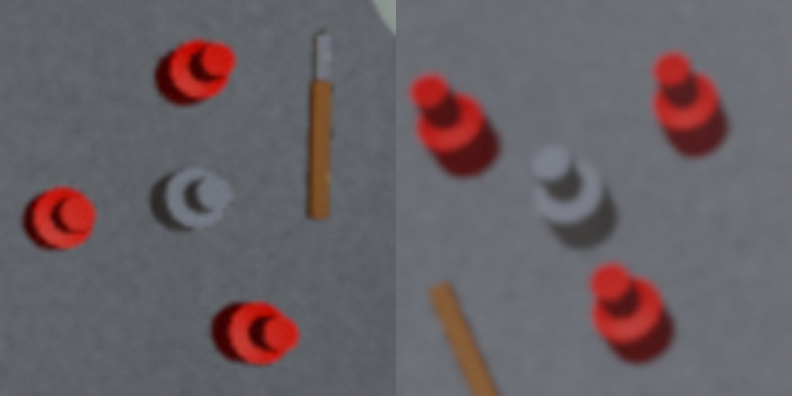

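View pics/s0b.png

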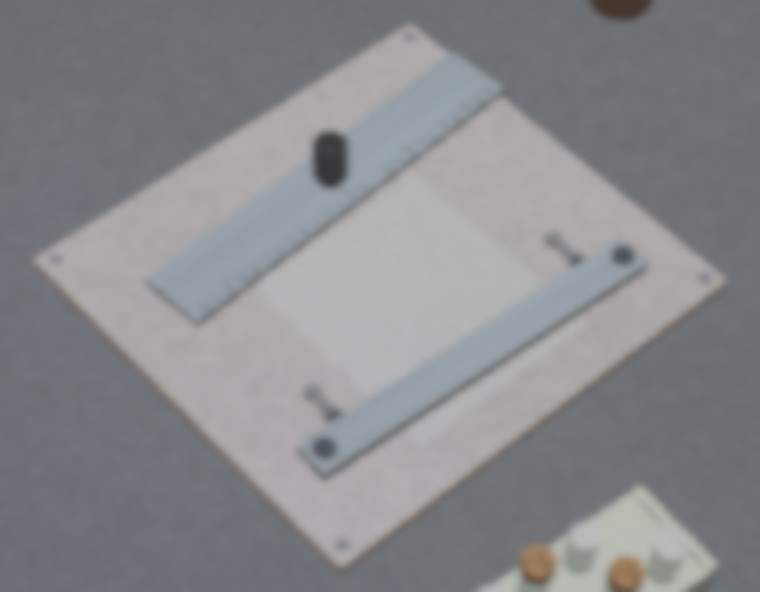

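Both views agree, and the crossbar's turn differs from the bar's. Next I'll measure with masks and rays.

```bash
cat > h.py <<'E'
import cv2,numpy as np
from scipy.spatial.transform import Rotation as R
def ray(c,u,v):
    M=c["cam_to_world"]; d=M[:3,:3]@np.array([(u-c["cx"])/c["fx"],(v-c["cy"])/c["fy"],1.]); return M[:3,3],d
def onz(c,uv,z):
    o,d=ray(c,*uv); return o+d*(z-o[2])/d[2]
def two(c1,p1,c2,p2):
    o1,d1=ray(c1,*p1);o2,d2=ray(c2,*p2)
    s=np.linalg.lstsq(np.c_[d1,-d2],o2-o1,rcond=None)[0]
    a=o1+d1*s[0];b=o2+d2*s[1]; return (a+b)/2,np.linalg.norm(a-b)
def rot(a): # tool x down, tool y (jaws) at world angle a
    x=np.array([0,0,-1.]);y=np.array([np.cos(a),np.sin(a),0]);return R.from_matrix(np.c_[x,y,np.cross(x,y)]).as_rotvec()
E
python3 - <<'E'
from h import *
import pickle
d=pickle.load(open("c0.pkl","rb"));t,s=d["top"],d["scene"]
np.set_printoptions(precision=4,suppress=True)
T=lambda u,v:(215+(u+.5)/5-.5,210+(v+.5)/4-.5); S=lambda u,v:(235+(u+.5)/4-.5,165+(v+.5)/3.7-.5)
print("start rot ok?",R.from_rotvec([0.29295694,1.55106591,-0.29516364]).as_matrix())
print("board corners top"); C=[onz(t,T(*p),.012) for p in [(30,62),(688,28),(740,528),(44,567)]]; print(np.array(C))
print("board scene",np.array([onz(s,S(*p),.012) for p in [(412,22),(727,282),(342,570),(35,260)]]))
def big(m): 
    n,l,st,ce=cv2.connectedComponentsWithStats(m.astype(np.uint8)); 
    return [(st[i],ce[i],l==i) for i in np.argsort(-st[:,4]) if i>0]
for n,c,roi in (("top",t,(215,370,210,360)),("scene",s,(235,425,165,325))):
    im=c["image"].astype(int); m=np.zeros(im.shape[:2],bool); x0,x1,y0,y1=roi
    sub=im[y0:y1,x0:x1]; mm=(sub[...,2]-sub[...,0]>15)&(sub.min(2)>90); m[y0:y1,x0:x1]=mm
    for st,ce,l in big(m)[:2]:
        ys,xs=np.nonzero(l); P=np.array([onz(c,(x,y),.020 if 0 else .020)[:2] for x,y in zip(xs,ys)])
        r=cv2.minAreaRect((P*1000).astype(np.float32)); print(n,"bar/crossbar",st,r, cv2.boxPoints(r))
    kx=(im.max(2)<60); k=np.zeros_like(m);k[y0:y1,x0:x1]=kx[y0:y1,x0:x1]
    for st,ce,l in big(k)[:4]: print(n,"dark",st,ce)
nt=[T(162,205),T(570,199)]; ns=[S(550,240),S(310,390)]
for a,b in zip(nt,ns): print("nose",onz(t,a,.0175),onz(s,b,.0175),two(t,a,s,b))
# weight head/foot
W=lambda u,v:(400+(u+.5)/3.6-.5,250+(v+.5)/3.6-.5); V=lambda u,v:(140+(u-396+.5)/3.96-.5,250+(v+.5)/3.96-.5)
print("headtop",two(t,W(212,193),s,V(551,162)),onz(t,W(212,193),.074),onz(s,V(551,162),.074))
print("foot top",onz(t,W(196,196),.038),onz(s,V(568,190),.038))
for a in [(215,60),(74,212),(279,333)]: print("red top",onz(t,W(*a),.074))
for a in [(432,92),(672,70),(609,283)]: print("red scene",onz(s,V(*a),.074))
print("cutter",onz(t,W(318,217),.006),onz(t,W(322,35),.006))
E
```

```text
start rot ok? [[-0.0006  0.3661  0.9306]
 [-0.0013  0.9306 -0.3661]
 [-1.     -0.0014 -0.0001]]
board corners top
[[ 0.6788  0.2115  0.012 ]
 [ 0.6961 -0.0866  0.012 ]
 [ 0.4188 -0.1021  0.012 ]
 [ 0.4009  0.1955  0.012 ]]
board scene [[ 0.4     0.1959  0.012 ]
 [ 0.6798  0.2093  0.012 ]
 [ 0.6979 -0.0875  0.012 ]
 [ 0.4189 -0.1034  0.012 ]]
top bar/crossbar [ 221  295  122   37 2326] ((480.4275207519531, 71.71637725830078), (43.576255798339844, 260.3134460449219), 7.561652660369873) [[441.7011 197.8741]
 [475.9566 -60.1756]
 [519.1539 -54.4413]
 [484.8985 203.6084]]
top bar/crossbar [ 234  237  108   12 1034] ((635.666748046875, 59.288856506347656), (23.508447647094727, 238.55227661132812), 0.7249785661697388) [[622.4042 178.4067]
 [625.4227 -60.1265]
 [648.9293 -59.829 ]
 [645.9108 178.7042]]
top dark [276 308  10   9  43] [280.4419 311.4419]
scene bar/crossbar [ 273  181   86   70 1279] ((481.0603332519531, 69.38644409179688), (41.00950622558594, 255.86837768554688), 7.311171054840088) [[444.4417 193.6711]
 [477.0029 -60.117 ]
 [517.679  -54.8982]
 [485.1177 198.8899]]
scene bar/c
[... 277 characters left out ...]
53 0.1489 0.0175] [0.595  0.1452 0.0175] (array([0.5948, 0.1478, 0.0156]), np.float64(0.0033043172092487986))
nose [ 0.5971 -0.0316  0.0175] [ 0.5959 -0.0324  0.0175] (array([ 0.5966, -0.0321,  0.0185]), np.float64(0.0013285091880739105))
headtop (array([ 0.4936, -0.2951,  0.0746]), np.float64(0.0026421017374336584)) [ 0.4942 -0.294   0.074 ] [ 0.4925 -0.2962  0.074 ]
foot top [ 0.4952 -0.2957  0.038 ] [ 0.4915 -0.2961  0.038 ]
red top [ 0.5704 -0.3014  0.074 ]
red top [ 0.4841 -0.2153  0.074 ]
red top [ 0.4164 -0.3256  0.074 ]
red scene [ 0.4172 -0.3268  0.074 ]
red scene [ 0.4834 -0.2186  0.074 ]
red scene [ 0.57   -0.3053  0.074 ]
cutter [ 0.4842 -0.3783  0.006 ] [ 0.5961 -0.3906  0.006 ]
```

Everything I measured matches the stated sizes: the board is 278×299 mm, the bar 43.6×260, and the noses 180.5 mm apart. The weight's head is at (0.4935, −0.295). Now I'll fix the knob's position, then grip it with the jaws along the push direction.

```bash
python3 - <<'E'
from h import *
import pickle
from rig import manip
d=pickle.load(open("c0.pkl","rb"));t,s=d["top"],d["scene"]
np.set_printoptions(precision=4,suppress=True)
# whole knob outline, softer threshold
for n,c,(x0,x1,y0,y1) in (("top",t,(270,292,302,324)),("scene",s,(308,327,196,216))):
    im=c["image"][y0:y1,x0:x1].max(2); ys,xs=np.nonzero(im<95); 
    print(n,xs.min()+x0,xs.max()+x0,ys.min()+y0,ys.max()+y0,len(xs)); c["k"]=(xs.mean()+x0,ys.mean()+y0)
    print(onz(c,c["k"],.045),onz(c,c["k"],.050))
print(two(t,t["k"],s,s["k"]))
K=np.array([.4808,.0708])
a=0.1316
for z in (.15,.049): 
    print(manip.solve_ik([K[0],K[1],z],rot(a)),manip.solve_ik([K[0],K[1],z],rot(a+np.pi)))
E
```

```text
top 276 285 307 317 87
[0.4811 0.0715 0.045 ] [0.4808 0.0711 0.05  ]
scene 314 320 201 214 87
[0.4809 0.0687 0.045 ] [0.4838 0.0665 0.05  ]
(array([0.4805, 0.0705, 0.0435]), np.float64(0.0025999191779429525))
[ 0.1217  0.3815  2.0043  0.      0.7558 -0.0099] None
[ 0.1217  0.5748  2.0337  0.      0.5331 -0.0099] None
```

```bash
python3 - <<'E'
from h import *
from rig import manip
np.set_printoptions(precision=4,suppress=True)
a=.1316;K=[.4808,.0708]
manip.command_gripper(.048,20)
manip.move_to([*K,.15],rot(a))
manip.servo_line([*K,.049],rate=.12)
manip.hold(.2); print("tare",manip.get_contact_force())
manip.command_gripper(.0,20); print("w",manip.get_width(),manip.get_contact_force(),manip.get_position())
manip.servo_line([.556,.058,.049],rot(.011),rate=.04)
manip.hold(.2); print(manip.get_position(),manip.get_width(),manip.get_contact_force(),manip.get_time())
c=manip.camera("top");cv2.imwrite("pics/t1.png",cv2.resize(c["image"][200:360,205:375,::-1],None,fx=4,fy=3.7,interpolation=2))
c=manip.camera("scene");cv2.imwrite("pics/s1.png",cv2.resize(c["image"][165:325,235:425,::-1],None,fx=4,fy=3.7,interpolation=2))
E
```

```text
tare [ 0.511  -0.4718  0.4781]
w 0.02162995463476248 [-0.8634 -0.4032  5.1019] [0.4811 0.0708 0.0494]
[0.5551 0.0581 0.0494] 0.021505035934135067 [-5.0517  0.6604  9.238 ] 6.4333
```

View pics/t1.png

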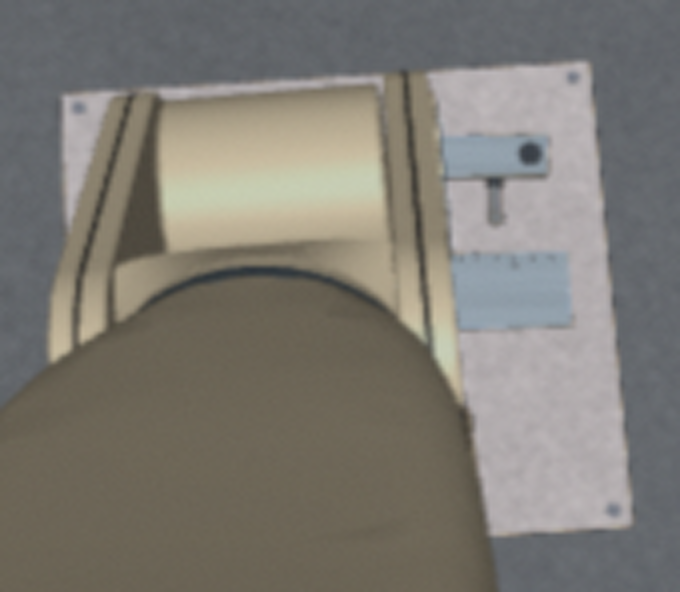

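View pics/s1.png

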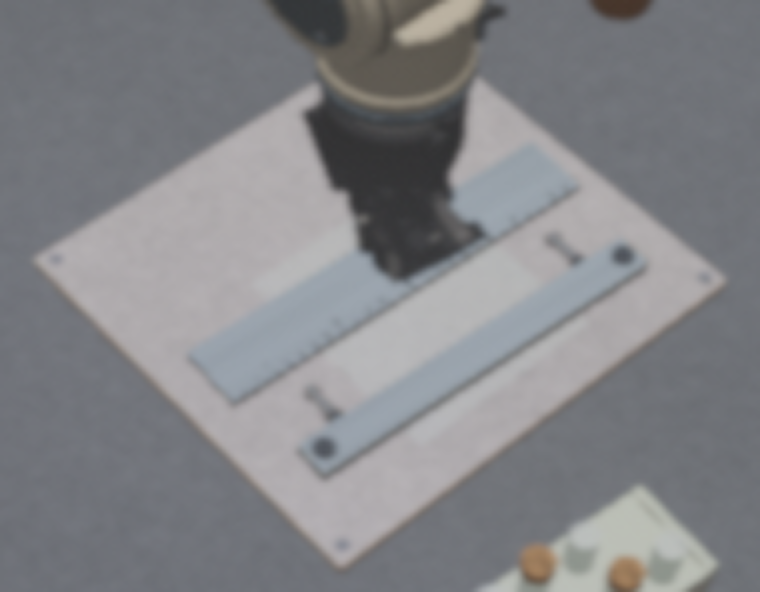

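The top and scene views show the bar still flat, turned square to the crossbar and about 10 mm short of both noses. Next I'll loosen the grip, tare, and push in small steps while watching the force.

```bash
cat > p.py <<'E'
from h import *
from rig import manip
np.set_printoptions(precision=4,suppress=True)
def F(n=6):
    r=[]
    for _ in range(n): manip.hold(.02); r.append(np.r_[manip.get_contact_force(),manip.get_torque()])
    return np.mean(r,0)
E
python3 - <<'E'
from p import *
manip.command_gripper(.0245,20); manip.hold(.2)
print("w",manip.get_width()); t=F(); print("tare",t,manip.get_position()); np.save("tare.npy",t)
n=np.array([np.cos(.011),np.sin(.011),0]);p0=np.array([.556,.058,.049])
s=0;log=[]
def go(s,r): manip.servo_line(p0+n*s,rate=r)
for s in list(np.arange(.001,.0061,.0025))+list(np.arange(.006,.03,.0005)):
    go(s,.015); f=F(3)-t; log.append((s*1e3,f[0],f[1],f[2],f[5],manip.get_position()[0]))
    if f[0]<-4.2: break
print(np.array(log)); print(manip.get_time())
E
```

```text
w 0.024207120640698875
tare [-0.0615  0.0919 -0.0675 -0.0134 -0.0121  0.0059] [0.556  0.058  0.0489]
[[ 1.     -0.3093 -0.1779 -0.2911 -0.041   0.5569]
 [ 3.5    -0.4662 -0.5762 -0.1244 -0.0118  0.5598]
 [ 6.     -0.0271  0.0601  0.2687 -0.0018  0.5623]
 [ 6.     -0.1314 -0.2752 -0.1602 -0.0185  0.562 ]
 [ 6.5    -0.6958  0.0198  0.6773  0.0073  0.5624]
 [ 7.     -1.8117 -0.5555  1.5463 -0.0273  0.5628]
 [ 7.5    -0.3846 -0.3499 -0.3131 -0.0392  0.5636]
 [ 8.     -0.7838  0.3391 -0.1115  0.0116  0.5641]
 [ 8.5    -0.6488  0.1499 -0.4794  0.0174  0.5646]
 [ 9.     -0.4979 -0.1408 -0.1378 -0.0256  0.5651]
 [ 9.5    -0.2207 -0.2353 -0.8658 -0.0484  0.5656]
 [10.     -0.458  -0.274  -0.0641  0.0026  0.5661]
 [10.5    -0.364  -0.7065 -0.36   -0.0105  0.5665]
 [11.     -0.3114 -0.3342 -0.3803 -0.028   0.567 ]
 [11.5    -0.6589 -0.2535 -0.2515  0.0388  0.5676]
 [12.     -0.5366  0.0239 -0.2201  0.0046  0.568 ]
 [12.5    -1.1191  0.2791 -0.1383  0.0286  0.5686]
 [13.     -0.4823  0.0506 -0.1707 -0.0242  0.5691]
 [13.5    -0.8149  0.162   0.0355 -0.0281  0.5696]
 [14.     -1.4126 -0.0431  0.1302 -0.0052  0.5701]
 [14.5    -1.3069  0.4783 -0.3309 -0.0166  0.5706]
 [15.     -0.6508 -0.1702  0.2629 -0.0101  0.5711]
 [15.5    -0.8282 -0.2205  0.4642  0.0162  0.5716]
 [16.     -0.5727 -0.5258  0.1274 -0.0082  0.5721]
 [16.5    -0.7045  0.1679  0.2808 -0.005   0.5724]
 [17.     -2.5698 -0.2982  1.7969 -0.0169  0.5727]
 [17.5    -5.5737  0.1764  3.6139  0.0094  0.573 ]]
15.2833
```

```bash
python3 - <<'E'
from p import *
t=np.load("tare.npy")
print(F(8)-t,manip.get_position(),manip.get_width())
c=manip.camera("top");c2=manip.camera("scene")
import pickle;pickle.dump((c,c2),open("c2.pkl","wb"))
a=cv2.resize(c["image"][240:300,305:350,::-1],(450,600),interpolation=2)
cv2.imwrite("pics/t2.png",a);cv2.imwrite("pics/s2.png",cv2.resize(c2["image"][190:310,275:415,::-1],None,fx=5.6,fy=5,interpolation=2))
E
```

```text
[-5.2171  0.1855  4.3118  0.0668  0.8773  0.0065] [0.573  0.0582 0.0489] 0.024480003861090022
```

View pics/t2.png

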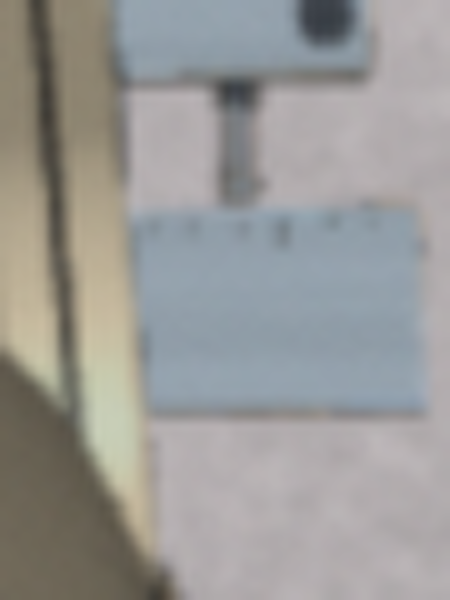

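View pics/s2.png

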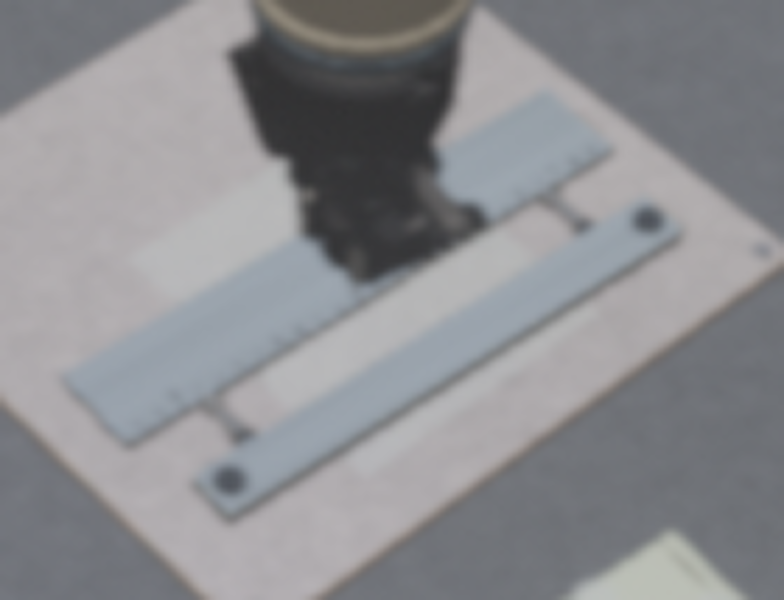

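The steep rise (about 10 N/mm) can only come from both noses together, because a single nose would just swing the bar round. I'll press on in fine steps to about 8 N.

```bash
python3 - <<'E'
from p import *
t=np.load("tare.npy")
n=np.array([np.cos(.011),np.sin(.011),0]);p0=np.array([.556,.058,.049])
log=[]
for s in np.arange(.0178,.0205,.0003):
    manip.servo_line(p0+n*s,rate=.01); f=F(5)-t; log.append((s*1e3,f[0],f[1],f[2],f[5],manip.get_position()[0]))
    if f[0]<-8: break
manip.hold(.4); f=F(8)-t; print(np.array(log)); print(f,manip.get_position(),manip.get_time())
E
```

```text
[[17.8    -5.7187  0.3964  4.4708 -0.0036  0.5732]
 [18.1    -6.2762  0.4351  5.4195 -0.002   0.5732]
 [18.4    -6.8345  0.324   5.8483 -0.0205  0.5733]
 [18.7    -7.4247  0.4002  6.3549 -0.0289  0.5734]
 [19.     -7.9811  0.0207  6.8114 -0.0003  0.5735]
 [19.3    -8.8132  0.4143  7.3912 -0.027   0.5736]]
[-8.6868  0.0597  7.6428  0.0834  1.4633 -0.0077] [0.5736 0.0582 0.0489] 18.05
```

The force is about 8.7 N in total. Allowing for board friction, that is roughly 3 N (1 mm) per nose, inside the gentle window. I'll back off slowly so the bar stays in contact, then open the jaws and go up.

```bash
python3 - <<'E'
from p import *
t=np.load("tare.npy")
n=np.array([np.cos(.011),np.sin(.011),0]);p0=np.array([.556,.058,.049])
log=[]
for s in np.arange(.0193,.0145,-.00025):
    manip.servo_line(p0+n*s,rate=.004); f=F(3)-t; log.append((s*1e3,f[0],f[2],manip.get_position()[0]))
    if len(log)>3 and log[-1][1]>-.5 and log[-2][1]>-.5 : break
print(np.array(log)); print(F(6)-t,manip.get_position(),manip.get_width(),manip.get_time())
E
```

```text
[[19.3    -9.133   7.4219  0.5736]
 [19.05   -7.7164  6.2562  0.5736]
 [18.8    -7.5753  5.6958  0.5735]
 [18.55   -6.5056  5.1316  0.5735]
 [18.3    -5.5479  4.4329  0.5735]
 [18.05   -5.3955  3.6844  0.5735]
 [17.8    -5.2522  2.8711  0.5735]
 [17.55   -4.7259  2.5238  0.5735]
 [17.3    -3.3221  0.5244  0.5734]
 [17.05   -2.2203 -0.0499  0.5732]
 [16.8    -2.1621 -0.2671  0.573 ]
 [16.55   -0.8545 -0.8128  0.5728]
 [16.3     0.008  -0.1391  0.5726]
 [16.05    0.2035  0.3597  0.5722]]
[ 0.0732  0.2795 -0.1669  0.0052  0.0079 -0.0254] [0.5722 0.0582 0.0491] 0.02456471831898902 22.35
```

```bash
python3 - <<'E'
from p import *
import pickle
manip.command_gripper(.045); p=manip.get_position(); print(F(4)[:3])
manip.servo_line([p[0],p[1],.16],rate=.12)
a=np.deg2rad(-42); W=[.4935,-.295]
for k in (a,a+np.pi): print(manip.solve_ik([*W,.16],rot(k)),manip.solve_ik([*W,.063],rot(k)))
manip.move_to([*W,.17],rot(a)); print(manip.get_time(),manip.get_position())
c=manip.camera("top");c2=manip.camera("scene");pickle.dump((c,c2),open("c3.pkl","wb"))
cv2.imwrite("pics/t3.png",cv2.resize(c["image"][200:360,205:375,::-1],None,fx=4.6,fy=3.7,interpolation=2))
cv2.imwrite("pics/s3.png",cv2.resize(c2["image"][165:365,115:425,::-1],None,fx=2.55,fy=3,interpolation=2))
E
```

```text
[-0.0151  0.0464 -0.0203]
[-0.5595  0.4741  1.8053 -0.      0.8622  0.1736] [-0.5595  0.6279  1.8351 -0.      0.6786  0.1736]
None None
25.1833 [ 0.4938 -0.2941  0.1698]
```

View pics/t3.png

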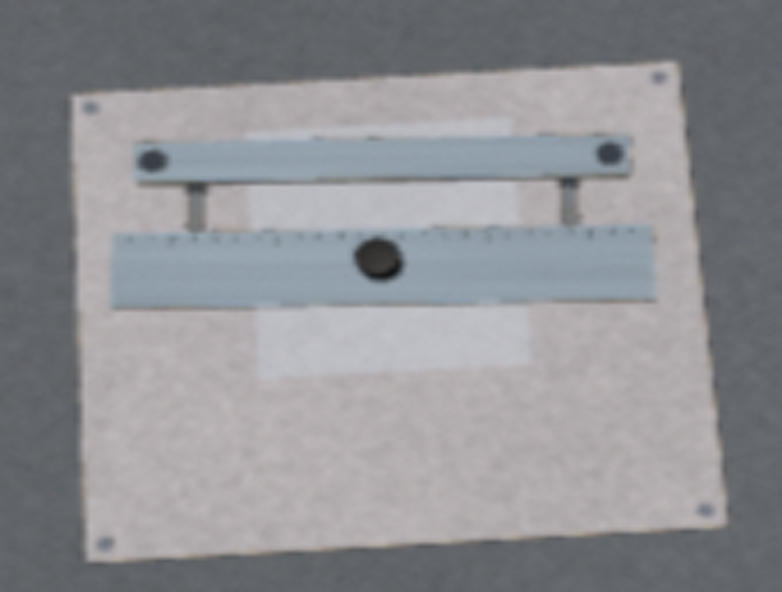

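View pics/s3.png

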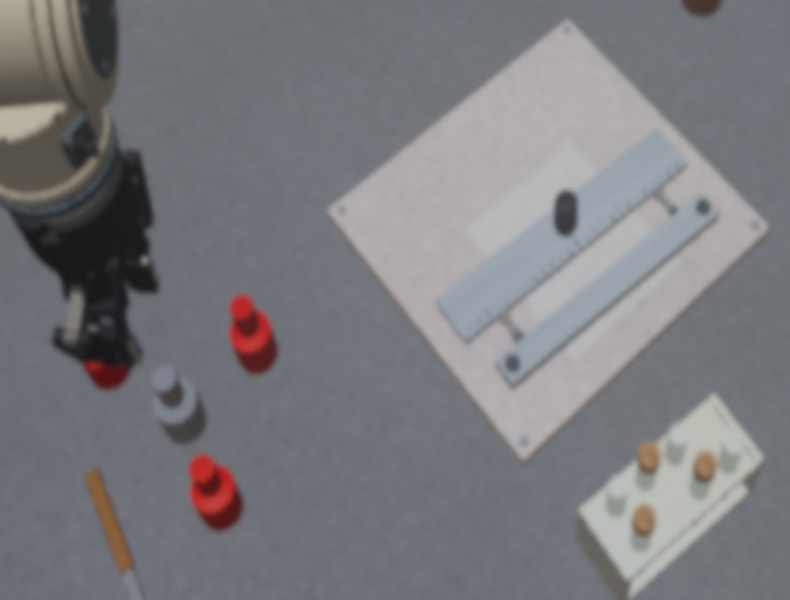

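The bar lies flush across both noses, at (197,232) and (570,226) in the crop. Next I'll measure its resting pose and pick up the weight.

```bash
python3 - <<'E'
from p import *
import pickle
t,s=pickle.load(open("c3.pkl","rb"))
for n,c,(x0,x1,y0,y1) in (("top",t,(215,370,210,360)),("scene",s,(235,425,165,325))):
    im=c["image"].astype(int); m=np.zeros(im.shape[:2],np.uint8)
    sub=im[y0:y1,x0:x1]; m[y0:y1,x0:x1]=(sub[...,2]-sub[...,0]>15)&(sub.min(2)>90)
    k,l,st,ce=cv2.connectedComponentsWithStats(m)
    for i in np.argsort(-st[1:,4])[:2]+1:
        ys,xs=np.nonzero(l==i); P=np.array([onz(c,(x,y),.020)[:2] for x,y in zip(xs,ys)])
        print(n,cv2.minAreaRect((P*1000).astype(np.float32)))
p=manip.get_position()
manip.servo_line([.4935,-.295,.063],rate=.1); t0=F(4)
print(manip.get_position(),t0[:3])
manip.command_gripper(0,40); print(manip.get_width(),F(3)[:3],manip.get_position())
manip.servo_line([.4935,-.295,.2],rate=.1); f=F(5); print("lift",(f-t0)[:3],manip.get_width(),manip.get_time())
c=manip.camera("scene");cv2.imwrite("pics/s4.png",cv2.resize(c["image"][165:365,85:395,::-1],None,fx=2.55,fy=3,interpolation=2))
E
```

```text
top ((570.3135986328125, 58.977508544921875), (43.90850830078125, 257.5094909667969), 0.694230318069458)
top ((635.7168579101562, 59.285675048828125), (23.57522964477539, 238.55300903320312), 0.7493726015090942)
scene ((570.3692016601562, 55.50475311279297), (40.66794967651367, 253.6955108642578), 0.685812771320343)
scene ((632.291748046875, 58.16123962402344), (21.39087677001953, 232.56996154785156), 0.4549146592617035)
[ 0.4939 -0.2953  0.0637] [0.0776 0.2439 0.37  ]
0.018872386576437587 [ 0.252  -0.6351  4.0039] [ 0.4939 -0.2953  0.0635]
lift [-0.0815  0.1771 -4.3026] 0.019015489454915276 28.5583
```

View pics/s4.png

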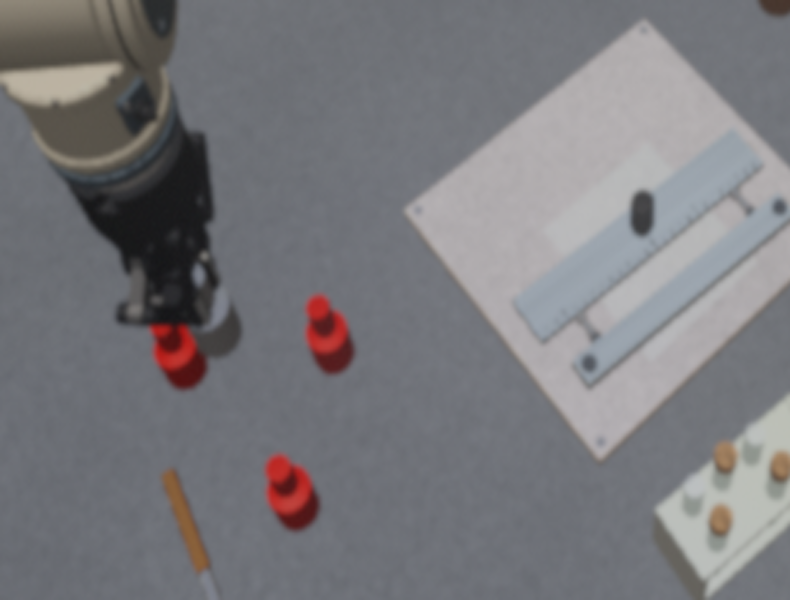

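The weight is held alone (4.3 N ≈ 0.44 kg) and the reds are undisturbed. I'll carry it to 65 mm right of the knob, hover, and check.

```bash
python3 - <<'E'
from p import *
a=-np.pi/2+.012
P=[.5725,-.007]
print(manip.solve_ik([*P,.1],rot(a)))
manip.move_to([*P,.2],rot(a))
manip.servo_line([*P,.0955],rate=.12); manip.hold(.2)
print(manip.get_position(),manip.get_time(),manip.get_width())
c=manip.camera("scene");cv2.imwrite("pics/s5.png",cv2.resize(c["image"][190:310,255:395,::-1],None,fx=5.6,fy=5,interpolation=2))
c=manip.camera("top");cv2.imwrite("pics/t5.png",cv2.resize(c["image"][200:360,205:375,::-1],None,fx=4.6,fy=3.7,interpolation=2))
E
```

```text
[-0.033   0.5641  1.8335 -0.      0.744   1.5258]
[ 0.573  -0.007   0.0963] 31.0583 0.018488349759666754
```

View pics/s5.png

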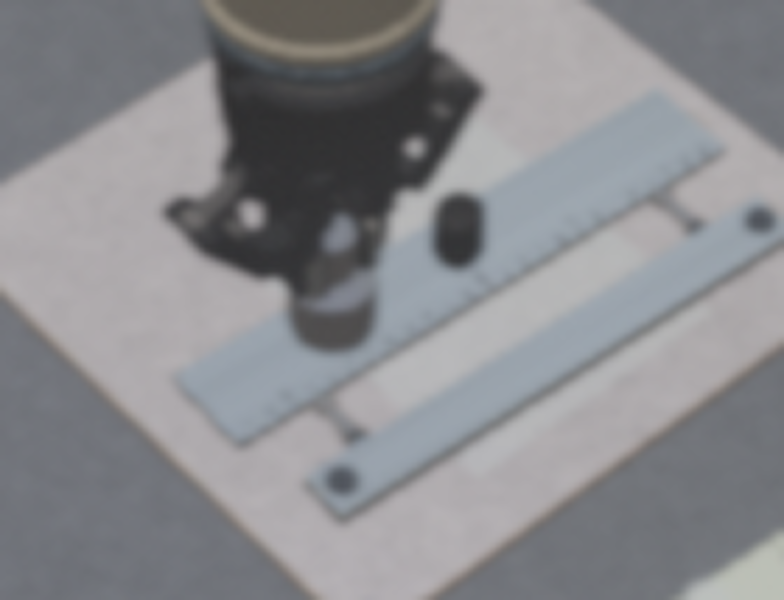

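View pics/t5.png

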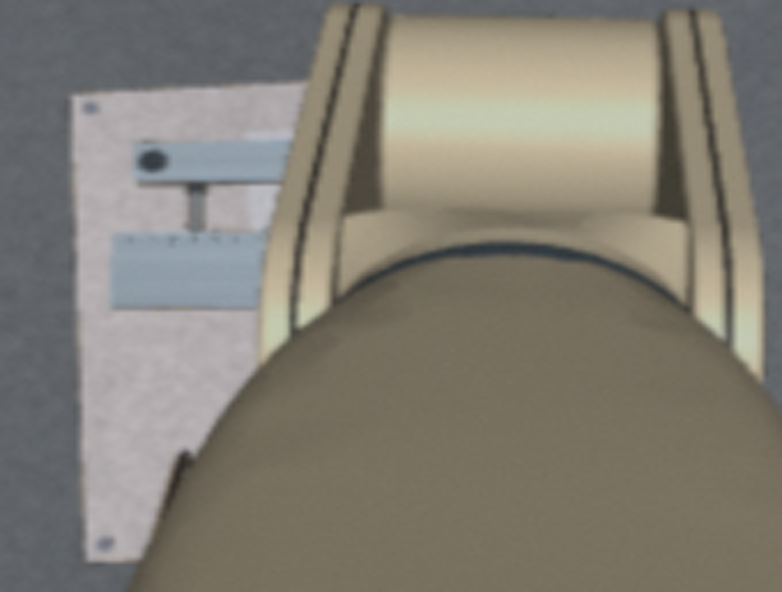

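```bash
python3 - <<'E'
from p import *
import pickle
t,s=pickle.load(open("c3.pkl","rb"))
for v in (314,318,322): print(onz(s,(255+333.5/5.6-.5,190+v/5-.5),.0325))
# knob top in scene c3 & in s5 crop: top centre (460,205) z=.060
print(onz(s,(255+459/5.6-.5,190+213/5-.5),.060), onz(t,(205+379/4.6-.5,200+257/3.7-.5),.058))
E
```

```text
[ 0.5688 -0.0063  0.0325]
[ 0.5705 -0.0076  0.0325]
[ 0.5721 -0.0089  0.0325]
[0.5706 0.0559 0.06  ] [0.5703 0.0578 0.058 ]
```

In the same view the foot's centre is at x≈0.5705 and the bar's and knob's at 0.570, so it is centred on the flat. Now lower until contact.

```bash
python3 - <<'E'
from p import *
a=-np.pi/2+.012
P=[.5725,-.007]
t=F(6); log=[]
manip.servo_line([*P,.0855],rate=.04)
for z in np.arange(.0852,.079,-.0003):
    manip.servo_line([*P,z],rate=.01); f=F(3)-t; log.append((z,f[0],f[1],f[2],manip.get_position()[2]))
    if f[2]>1.8: break
print(np.array(log))
manip.command_gripper(.042); print(manip.get_width(),(F(4)-t)[:3])
p=manip.get_position(); manip.servo_line([*P,.17],rate=.1)
manip.move_to([.40,-.13,.27],rot(a)); print(manip.get_time())
c=manip.camera("scene");cv2.imwrite("pics/s6.png",cv2.resize(c["image"][190:310,255:395,::-1],None,fx=5.6,fy=5,interpolation=2))
c=manip.camera("top");cv2.imwrite("pics/t6.png",cv2.resize(c["image"][200:360,205:375,::-1],None,fx=4.6,fy=3.7,interpolation=2))
E
```

```text
[[ 0.0852 -0.2806  0.6559  0.5686  0.0853]
 [ 0.0849 -0.8171  0.4425  0.655   0.0849]
 [ 0.0846 -0.524   0.2881  0.1382  0.0846]
 [ 0.0843 -0.0968  0.8968  0.1394  0.0843]
 [ 0.084  -0.2079  0.6035  0.2806  0.084 ]
 [ 0.0837 -0.622   0.7236  0.845   0.0837]
 [ 0.0834 -0.6784  0.5399  3.4339  0.0836]]
0.04191478842749196 [-0.1456  0.5131  4.2381]
36.125
```

View pics/s6.png

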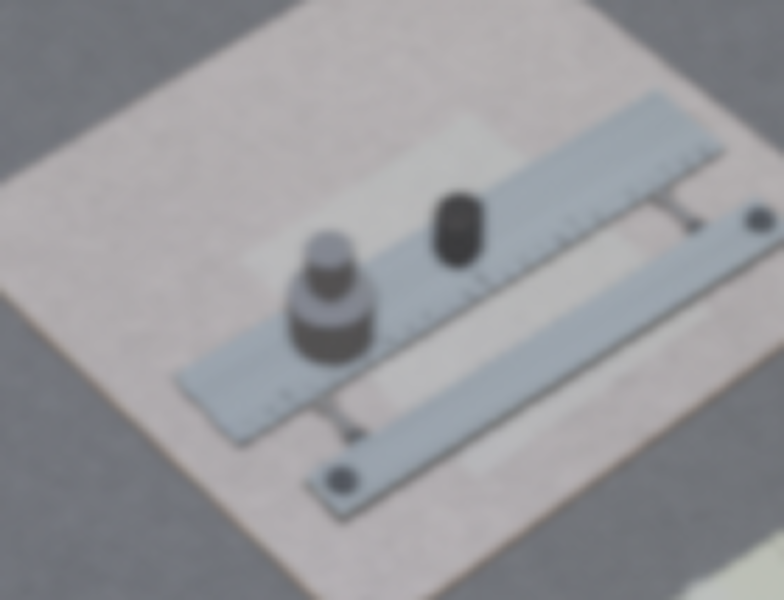

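View pics/t6.png

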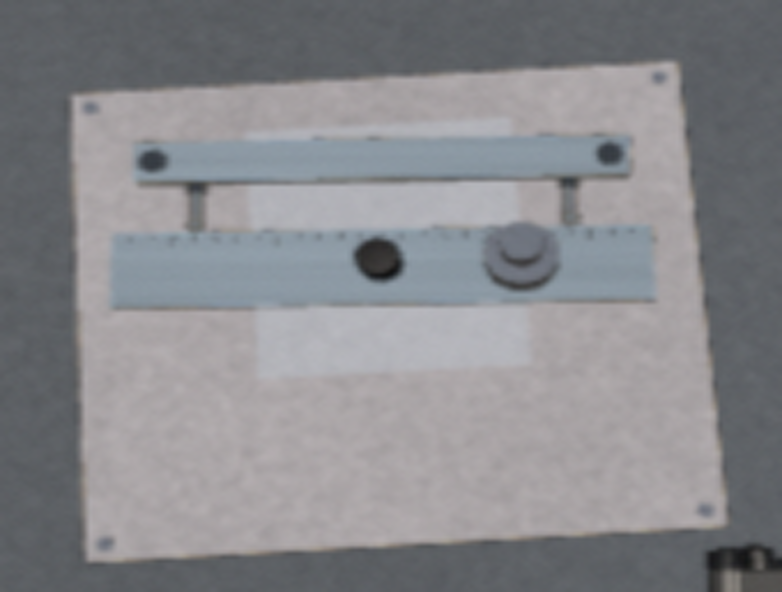

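The weight stands upright on the bar, right of the knob. The bar is at the same pixels as before placing, and both noses still meet its edge.

```bash
python3 - <<'E'
from p import *
manip.hold(.5); print(manip.get_time(),np.abs(manip.get_joint_vel()).max()); manip.sign_off()
E
```

```text
36.725 0.00305305570543612
the job is handed in; nothing more can be done
```

The straightedge rests against both noses with the steel weight standing on it, and I handed the job in at 36.7 s of the 72 s allowed.

**Slide and press:** I slid the straightedge by its knob, squared it to the crossbar, then loosened the grip so it could line itself up. I pressed to about 9 N total at the wrist. Allowing for board friction, I estimate about 3 N, or 1 mm of give, on each nose. That split is inferred from force and travel, because the nose forces can't be read separately.

**Let go:** I backed off in small steps so the springs carried the bar back while it stayed in contact, then opened the jaws.

**Weight:** I set it down about 65 mm to the right of the knob, lowering until the wrist felt first contact (3.4 N), then released it.

**Last checks:**
- **Final pictures:** the weight is upright and centred across the bar, and the bar has not moved since I let it go. Both noses visually meet its edge, but a gap under about 1 mm would not show.
- **Other things:** nothing on the bench looked disturbed in the last wide picture, taken just after lifting the weight; the final pictures show only the board.
- **Disagreement:** contact came 3–5 mm farther in x than the pictures had predicted. I relied on the felt contact for the press, and placed the weight by comparing it with the bar in the same camera view.

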